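# Lift the drill jig plate off its dowels

## Robot

A 7-joint arm with a two-finger parallel gripper is mounted at the origin on the work surface. World frame = base frame: x ahead of the robot, y to its left, z up, the work surface at z = 0. Lengths are in m, angles in rad, forces in N, time in s.
With the tool pointing down it reaches from about 0.35 to 0.9 m from the base axis. Payload 19.9 kg.
Tool frame: the origin (TCP) lies midway between the tips of the shut fingers; the grasp point (between the pads) lies 19 mm behind it (manip.hold_point_z is the distance from the TCP to the grasp point, in m); y points along the fingers, x is the direction in which the jaws open and shut, and the axes are right-handed (so a half turn about y gives the same grasp; the last joint's range is limited). The gripper opens to 85 mm and grips with 20 to 120 N. Pads are 22 mm wide; open, the fingers measure 114 mm over their backs; the gripper's body (76 mm by 85 mm) begins 54 mm behind the grasp point. The pads swing forward as they close: fully open they stand 13 mm farther back than shut.
Start: joints at [-1.198, 0.417, -0.01, 1.614, 0.005, 1.111, -0.053], TCP at [0.252, 0.572, 0.231] pointing down, gripper open.
Joint ranges: [-2.81, 2.81], [-0.39, 2.02], [-1.27, 1.25], [0.06, 2.57], [-1.19, 4.33], [0.19, 2], [-2.82, 2.82]. Speed limits (rad/s): [1.89, 1.89, 2.39, 2.39, 3.01, 3.01, 3.01].

## Interface

Orientations are given as a rotation vector (axis times angle).
In Python, from rig import manip gives the robot as it stands. The module is installed in compiled form; this text tells all that it offers.
- The arm moves only by the shell command python3 -m jog 'ROWS' [FORCE]. ROWS is JSON, a list that holds one entry, the list of rows, each a list of 5 numbers: the opening, from 0 (shut) to 1 (fully open), then the shift along the tool's x, y, z in units of 0.08 m (1.0 is 0.08 m), then the turn about the tool's y in units of 2 rad (1.0 is 2 rad). In form: [[[hand, x, y, z, yaw], ...]]. A call has 1 to 12 rows; each row is the pose to reach, as a shift and turn from the pose commanded when the call began, along the tool's axes at that moment; what a row does not reach only later rows make up. A row lasts 1/12 s, in which the tool goes at most 41.7 mm and 7.16 degrees, less where a joint would pass 70% of its speed; a pose out of reach is approached as far as the arm can. A call with a number of a shift or a turn outside -1 to 1 is refused whole. A call with a gripper value outside its range is refused whole. The fingers move at their own pace and stop on an object; FORCE is the grip in N (left out, the last holds). Time passes only in rows, so rows that repeat a pose let the fingers close. It gives the time, the measured TCP pose, the force and the opening at its end, in the units of the state.
- manip.get_state(): the state, without advancing time (a new reading comes with each control period).
- manip.get_image(name): name is "side" or "top"; returns (picture, depth): 480x640x3 uint8, red, green, blue; 480x640 float32, m along the optical axis (not along the pixel's ray), 0 where there is no reading.
- manip.camera_params(name): a dict with "fx", "fy", "cx", "cy" (pixels), "k1" (the pictures are not rectified: a ray, as slopes to the right and down, at radius r is drawn at 1 + k1 r^2 times it, then the intrinsics apply), "world_to_cam" (4x4, takes a point from world to camera coordinates). Camera axes: x right, y up, looking along -z (the intrinsics and any distortion apply to the point x, -y, -z); pixel columns grow to the right and rows downward; lengths in m; the calibration is good to about 2 mm. A picture is of the moment at which its call begins. camera_params takes no time and is no camera call.
- manip.close_job(): hands the job in, once; it reports no verdict.
Trained networks look in the newest picture that a camera, given by its name, has taken for a name from the list of things; names that differ only in an ending like _2 or _b are one class to them, and where a whole thing is asked for, a point or a joint stands for the part that bears it (a point fixed in the world has none). Each returns a list of dicts, best first, with "confidence" (0 to 1); they miss things now and then, are a little off and sometimes report something else, mostly with a low value. They report only what shows in the picture. A call takes as long as a camera call. They do not tell look-alikes from the thing itself.
- manip.boxes_of(camera, thing): "extent" ([left, top, width, height] in pixels, round what is visible of it).
- manip.silhouettes(camera, thing): "mask" (480x640 bool, what is visible of it) and "extent" ([left, top, width, height] in pixels, round what is visible of it).
The state is a dict: "time": time; "qpos": joint angles; "qd": joint speeds; "effort": joint torques, N m; "eef_pos": TCP position; "tool_rot": TCP orientation; "force": force on the tool from outside, world axes, zero at the start; "wrist_torque": the same for the moment, N m; "finger_gap": opening from 0.0 (shut) to 1.0 (fully open).
Only numpy, scipy, OpenCV 4.12 (cv2) and the standard library are available. Lean on these libraries where they do the work, as an engineer would, in place of code of your own. Each camera call takes 0.05 s, during which the arm holds its last target. There are 200 camera calls.

## Task

The drilling is finished: take hold of the rectangular jig plate by the upright grip on its middle and lift it straight up off the two locating dowels of its fixture, keeping it level so that it does not bind. Then lay it flat on the rubber-topped board, at about the middle and any way round, setting it down gently rather than dropping it. Leave the round plate where it lies.

Things in the scene. Friction and masses are not known exactly. Their poses are not given: they have to be found in the camera images.
- jig_plate: Loose rectangular aluminium plate 120 x 64 x 12 mm (x, y, z), 0.4 kg. On the middle of its top an upright steel grip block, 36 long (x), 16 wide (y), 40 high (top 52 mm above the plate's underside); pinch across y. Two 13.5 mm through holes at x = +/-42 mm; at the start it sits home on the fixture, a dowel up through each. Origin: centre of underside; z up.
- fixture: Fixed fixture: green base 150 x 80 x 24 mm with a steel seat whose top is 30 mm above the underside; the plate lies on this seat, axes lined up with the fixture's. Two upright 12 mm dowels at x = +/-42 mm stand 28 mm above the seat (16 mm above the seated plate's top), so the plate must rise 28 mm to come clear. Origin: centre of underside, at bench level; x along the length, z up.
- board: Fixed plywood board with a black rubber sheet on top, 180 x 150 mm (x, y), lying flat on the bench; its top face is 18 mm above the bench. Origin: centre of its underside.
- round_plate: Bystander, not to be moved: loose round aluminium plate, 94 mm diameter, 12 mm thick, 0.45 kg, with the same grip block (36 x 16 x 40 mm) on top and four dark marks, lying flat on the bench without dowels. Origin: centre of its underside.
Mind the look-alikes: they are no part of the job. What is meant by the board is not orange, and is the larger of those in its own colour.

How it is judged:
By the outcome, as a careful person would: the job done as asked, in the order asked, and still so for the second after the job is handed in, with the robot touching nothing.
It also fails if it takes over 48 s, if anything falls off the work surface, if the arm or the gripper's body presses on something with over 40 N, if the wrist force passes 120 N, or if a joint passes its speed limit or range.

## Working session

There is one attempt and no reset: what is moved stays moved. The work goes in short steps, Python scripts to look and compute and a shell command to move; the robot and the scene stay as the last step left them, time stands still between calls to the robot, and variables do not carry over. Pictures are saved under pics/ and viewed, about 8 in all and at most 12, crops included, and the job is handed in when it is done.

```bash
mkdir -p pics; cat > h.py <<'E'
import numpy as np, cv2
from rig import manip
def world(name,depth,mask_or_uv):
    c=manip.camera_params(name)
    if getattr(mask_or_uv,'dtype',None)==bool:
        v,u=np.nonzero(mask_or_uv)
    else:
        a=np.array(mask_or_uv); u,v=a[:,0],a[:,1]
    K=np.array([[c['fx'],0,c['cx']],[0,c['fy'],c['cy']],[0,0,1]])
    s=cv2.undistortPoints(np.stack([u,v],1).astype(float)[:,None],K,np.array([c['k1'],0,0,0.]))[:,0]
    d=depth[v,u]; ok=d>0
    P=np.stack([s[:,0]*d,-s[:,1]*d,-d,np.ones_like(d)],1)[ok]
    return (np.linalg.inv(c['world_to_cam'])@P.T).T[:,:3]
def pix(name,P):
    c=manip.camera_params(name);P=np.atleast_2d(P)
    q=(c['world_to_cam']@np.c_[P,np.ones(len(P))].T).T
    s=np.stack([q[:,0],-q[:,1]],1)/-q[:,2:3]
    s=s*(1+c['k1']*(s**2).sum(1,keepdims=True))
    return s*[c['fx'],c['fy']]+[c['cx'],c['cy']]
E
python3 - <<'E'
from h import *
np.set_printoptions(precision=4,suppress=True)
for n in ['top','side']:
    im,d=manip.get_image(n); cv2.imwrite(f'pics/{n}0.png',im[:,:,::-1]); np.save(f'{n}0.npy',d)
    for t in ['jig_plate','fixture','board','round_plate']:
        for s in manip.silhouettes(n,t):
            P=world(n,d,s['mask']); 
            print(n,t,round(s['confidence'],2),s['extent'],'med',np.median(P,0),'lo',np.percentile(P,3,0),'hi',np.percentile(P,97,0))
s=manip.get_state();print(s)
E
```

```text
top jig_plate 0.58 [424.2, 166.1, 45.6, 59.1] med [ 0.5511 -0.2849  0.0426] lo [ 0.4984 -0.3274  0.0357] hi [ 0.6102 -0.2475  0.0828]
top board 0.93 [135.3, 286.2, 74.1, 78.3] med [0.2764 0.2894 0.0124] lo [0.2147 0.231  0.0077] hi [0.3399 0.349  0.0158]
top board 0.89 [379.7, 293.8, 71.5, 88.9] med [ 0.2556 -0.2232  0.018 ] lo [ 0.1738 -0.2939  0.0134] hi [ 0.3412 -0.1526  0.0214]
top board 0.8 [136.1, 170.7, 90.2, 95.5] med [0.5022 0.2812 0.0176] lo [0.4179 0.2062 0.0123] hi [0.5892 0.3587 0.0211]
top round_plate 0.56 [297.5, 185.2, 42.2, 42.2] med [ 0.535  -0.0135  0.0125] lo [ 0.4969 -0.0544  0.0089] hi [0.5758 0.0269 0.0527]
side jig_plate 0.6 [411.9, 282.1, 78.2, 43.4] med [ 0.5421 -0.2916  0.0432] lo [ 0.4933 -0.3281  0.032 ] hi [ 0.6081 -0.2467  0.0831]
side fixture 0.79 [407.8, 291.6, 83.4, 50.4] med [ 0.5122 -0.3061  0.0234] lo [ 0.4739 -0.3451  0.0015] hi [ 0.6069 -0.2317  0.0559]
side board 0.79 [208.7, 151.1, 91.3, 60.0] med [0.4946 0.275  0.018 ] lo [0.4121 0.2038 0.0072] hi [0.5836 0.3567 0.0224]
side board 0.69 [249.4, 325.8, 122.4, 111.6] med [ 0.2486 -0.2296  0.018 ] lo [ 0.1672 -0.2972  0.0062] hi [ 0.338  -0.1523  0.0218]
side board 0.67 [142.8, 198.8, 59.5, 48.7] med [0.2703 0.2857 0.0126] lo [0.2087 0.2298 0.0025] hi [0.3368 0.3497 0.0169]
side round_plate 0.63 [326.1, 223.3, 42.6, 38.7] med [ 0.5264 -0.0203  0.0127] lo [ 0.492  -0.056   0.0039] hi [0.5735 0.0275 0.0524]
{'time': 0.5, 'qpos': array([-1.1975,  0.4174, -0.0103,  1.6136,  0.0047,  1.1107, -0.053 ]), 'qd': array([-0.0005, -0.001 , -0.0001, -0.0006,  0.0013, -0.0004,  0.002 ]), 'effort': array([  0.0001, -86.3654,   0.6778, -43.4965,   0.0191,   0.0023,
        -0.0001]), 'eef_pos': array([0.2518, 0.572 , 0.2312]), 'tool_rot': array([-1.3775, -0.8984,  0.8986]), 'force': array([-0.1828,  0.633 ,  0.4643]), 'wrist_torque': array([-0.0691, -0.0068, -0.0049]), 'finger_gap': 1.0028519371348807}
```

View pics/top0.png

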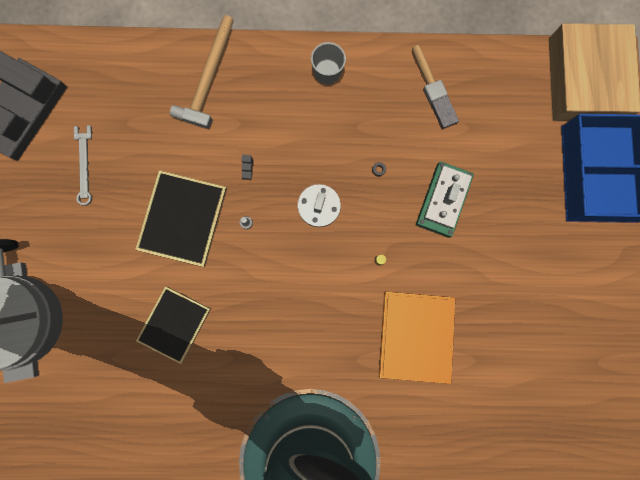

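```bash
python3 - <<'E'
from h import *
from scipy.spatial.transform import Rotation as R
np.set_printoptions(precision=4,suppress=True)
im=cv2.imread('pics/top0.png')
cv2.imwrite('pics/crop0.png',np.vstack([np.hstack([cv2.resize(im[150:270,120:240],(400,300)),cv2.resize(im[285:405,360:480],(400,300))]),
 np.hstack([cv2.resize(im[275:395,115:235],(400,300)),cv2.resize(im[140:260,390:510],(400,300))])]))
d=np.load('top0.npy')
def rect(P):
    r=cv2.minAreaRect((P[:,:2]*1000).astype(np.float32)); return np.round(r[0],1),np.round(r[1],1),round(r[2],1)
full=np.ones((480,640),bool); P=world('top',d,full)
j=P[(abs(P[:,0]-.55)<.1)&(abs(P[:,1]+.287)<.08)]
print('grip',rect(j[(j[:,2]>.076)&(j[:,2]<.09)]),(j[:,2]>.076).sum())
print('plate',rect(j[(j[:,2]>.038)&(j[:,2]<.047)]), np.median(j[j[:,2]>.076],0))
p=j[(j[:,2]>.038)&(j[:,2]<.047)];g=j[j[:,2]>.076]
for q in(g,p):
  w,v=np.linalg.eigh(np.cov(q[:,:2].T)); print('pca ang',np.degrees(np.arctan2(v[1,1],v[0,1])),q[:,:2].mean(0))
for c in [(.5025,.281),(.256,-.2235),(.277,.289)]:
    b=P[(abs(P[:,0]-c[0])<.13)&(abs(P[:,1]-c[1])<.13)&(P[:,2]>.009)&(P[:,2]<.03)]; print('board',rect(b))
print(R.from_rotvec(manip.get_state()['tool_rot']).as_matrix())
E
```

```text
grip (array([ 553.8, -288.3]), array([16.2, 35.8]), 70.3) 144
plate (array([ 553.6, -288.6]), array([ 64.7, 121.8]), 69.9) [ 0.5536 -0.2877  0.0822]
pca ang 160.19168043335105 [ 0.5534 -0.2876]
pca ang 160.63730017817952 [ 0.5524 -0.2867]
board (array([526.5, 250.4]), array([210.5, 238. ]), 76.9)
board (array([ 257.2, -225.1]), array([151.3, 179.9]), 85.8)
board (array([312.1, 274. ]), array([108.4, 206.4]), 63.9)
[[ 0.403  -0.     -0.9152]
 [ 0.9152 -0.0002  0.403 ]
 [-0.0002 -1.     -0.    ]]
```

View pics/crop0.png

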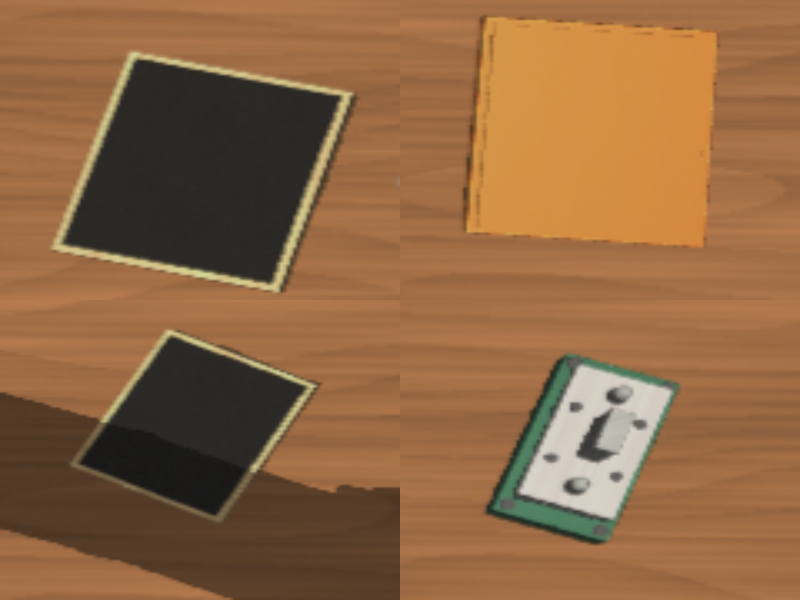

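Candidates for the board are the large black one at (180,219), the small black one at (173,325) and the orange one at (417,337). The board meant is the large black one: not orange, 180x150, top at 18 mm, and the larger of the two blacks. The crop confirms it. The jig plate on its green fixture is at (445,199), and the round plate at (319,205) stays untouched. I'm starting the approach.

```bash
for i in 1 2 3 4; do :; done
python3 -m jog '[[[1,-1,0,-0.935,0],[1,-1,0,-0.935,0],[1,-1,0,-0.935,0],[1,-1,0,-0.935,0]]]' 60
python3 -m jog '[[[1,-1,0,-0.935,0],[1,-1,0,-0.935,0],[1,-1,0,-0.935,0],[1,-1,0,-0.935,0]]]' | tail -3
python3 -m jog '[[[1,-1,0,-0.935,0],[1,-1,0,-0.935,0],[1,-1,0,-0.935,0],[1,-1,0,-0.935,0]]]' | tail -3
python3 -m jog '[[[1,-1,0,-0.935,0],[1,-1,0,-0.935,0],[1,-1,0,-0.935,0],[1,-1,0,-0.935,0]]]'
```

```text
time: 0.83
eef_pos: [0.2909, 0.4639, 0.2316]
tool_rot: [-1.381, -0.895, 0.894]
force: [0.7, -0.1, -0.0]
finger_gap: 1.002
tool_rot: [-1.38, -0.894, 0.894]
force: [0.5, 0.1, -0.2]
finger_gap: 1.002
tool_rot: [-1.38, -0.894, 0.894]
force: [0.9, -0.8, 0.6]
finger_gap: 0.999
time: 1.83
eef_pos: [0.3982, 0.1543, 0.2316]
tool_rot: [-1.38, -0.895, 0.894]
force: [0.7, -0.8, 0.2]
finger_gap: 0.999
```

```bash
python3 -m jog '[[[1,-1,0,-0.935,0],[1,-1,0,-0.935,0],[1,-1,0,-0.935,0],[1,-1,0,-0.935,0]]]' | tail -3
python3 -m jog '[[[1,-1,0,-0.935,0],[1,-1,0,-0.935,0],[1,-1,0,-0.935,0],[1,-1,0,-0.935,0]]]' | tail -3
python3 -m jog '[[[1,-1,0,-0.935,0],[1,-1,0,-0.935,0],[1,-1,0,-0.935,0],[1,-1,0,-0.935,0]]]' | tail -3
python3 -m jog '[[[1,-1,0,-0.935,0],[1,-1,0,-0.935,0],[1,-1,0,-0.935,0],[1,-1,0,-0.935,0]]]' | tail -3
python3 -m jog '[[[1,-0.3,0,-0.3,-0.036],[1,-0.3,0,-0.3,-0.036],[1,-0.3,0,-0.3,-0.036],[1,-0.3,0,-0.3,-0.036],[1,-0.3,0,-0.3,-0.036],[1,-0.3,0,-0.3,-0.036]]]'
python3 - <<'E'
from h import *
from scipy.spatial.transform import Rotation as R
np.set_printoptions(precision=4,suppress=True)
s=manip.get_state();M=R.from_rotvec(s['tool_rot']).as_matrix()
print(s['eef_pos'],M,np.degrees(np.arctan2(M[1,0],M[0,0])),s['qpos'],manip.hold_point_z)
print('need',M.T@(np.array([.5535,-.288,.231])-s['eef_pos'])/.08)
im,d=manip.get_image('side');P=world('side',d,np.ones((480,640),bool))
m=(abs(P[:,0]-.5535)<.04)&(abs(P[:,1]+.288)<.04)&(P[:,2]>.077)&(P[:,2]<.09)
print('side grip top',m.sum(),cv2.minAreaRect((P[m][:,:2]*1000).astype(np.float32)),np.median(P[m],0))
cv2.imwrite('pics/side1.png',cv2.resize(im[150:390,280:600],(800,600))[:,:,::-1])
E
```

```text
tool_rot: [-1.38, -0.895, 0.894]
force: [-0.3, 0.1, 0.4]
finger_gap: 0.999
tool_rot: [-1.381, -0.895, 0.895]
force: [-0.9, -0.1, -0.5]
finger_gap: 1.0
tool_rot: [-1.381, -0.895, 0.896]
force: [0.3, -0.1, -0.6]
finger_gap: 1.0
tool_rot: [-1.38, -0.895, 0.897]
force: [0.5, -0.0, 0.5]
finger_gap: 0.999
time: 3.67
eef_pos: [0.5542, -0.2852, 0.2314]
tool_rot: [-1.351, -0.954, 0.953]
force: [-0.6, 0.3, 0.5]
finger_gap: 1.001
[ 0.5542 -0.2852  0.2314] [[ 0.3351  0.0003 -0.9422]
 [ 0.9422  0.0005  0.3351]
 [ 0.0006 -1.     -0.0001]] 70.41979223925831 [ 0.0241  0.4583  0.546   1.633  -0.2584  1.1229  1.8661] 0.0187
need [-0.0362  0.0056 -0.0036]
side grip top 159 ((553.182861328125, -287.20538330078125), (18.313032150268555, 37.6590461730957), 73.67427825927734) [ 0.5511 -0.2874  0.0827]
```

View pics/side1.png

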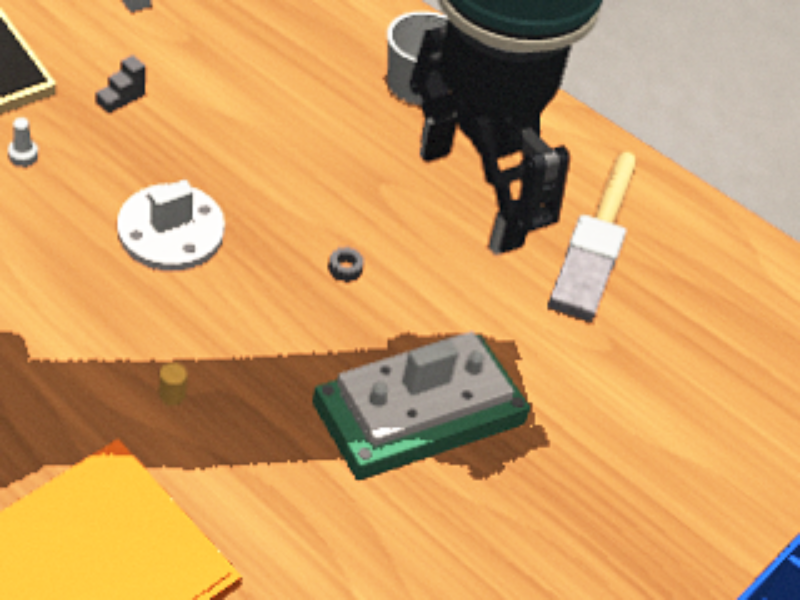

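The gripper is above the jig plate, with the grip block at about (430,365) in the crop and the jaws lined up across it. I'm descending.

```bash
python3 -m jog '[[[1,-0.034,0.3,0,0],[1,-0.034,0.6,0,0],[1,-0.034,0.9,0,0],[1,-0.034,0.9,0,0]]]' | tail -3
python3 -m jog '[[[1,0,0.3,0,0],[1,0,0.6,0,0],[1,0,0.8,0,0],[1,0,0.8,0,0]]]'
python3 -m jog '[[[1,0,0.2,0,0],[1,0,0.4,0,0],[1,0,0.57,0,0],[1,0,0.57,0,0],[1,0,0.57,0,0]]]'
python3 - <<'E'
from h import *
print(manip.get_state()['eef_pos'])
im,d=manip.get_image('side')
cv2.imwrite('pics/side2.png',cv2.resize(im[200:380,350:590],(800,600))[:,:,::-1])
E
```

```text
tool_rot: [-1.347, -0.95, 0.955]
force: [-1.1, 0.2, -0.7]
finger_gap: 1.001
time: 4.38
eef_pos: [0.5521, -0.2881, 0.0936]
tool_rot: [-1.349, -0.952, 0.954]
force: [-0.6, -0.0, -0.0]
finger_gap: 0.999
time: 4.8
eef_pos: [0.5532, -0.2891, 0.0505]
tool_rot: [-1.352, -0.953, 0.953]
force: [0.4, 0.8, 0.6]
finger_gap: 1.002
[ 0.55319315 -0.28914521  0.05045493]
```

View pics/side2.png

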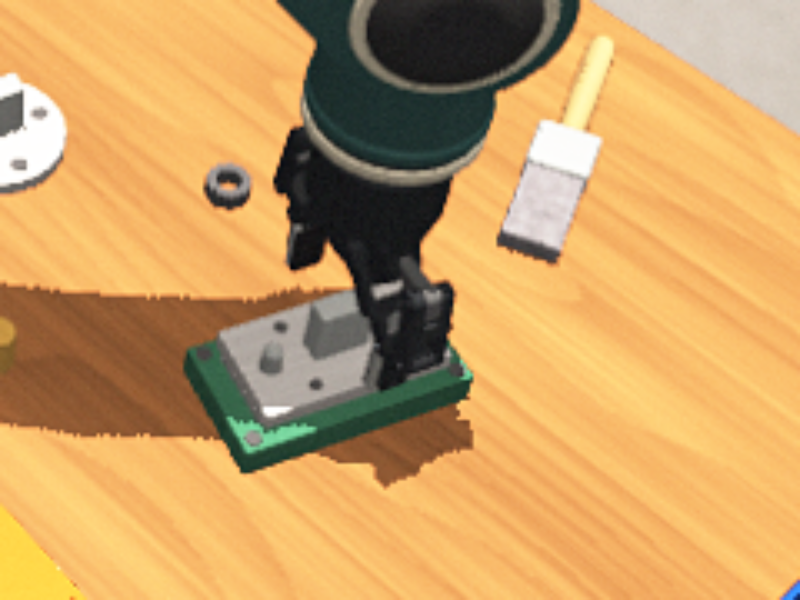

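The near finger shows at (395,370) in the crop, which is right of the block. I'll check where it should appear.

```bash
python3 - <<'E'
from h import *
from scipy.spatial.transform import Rotation as R
s=manip.get_state();M=R.from_rotvec(s['tool_rot']).as_matrix();c=s['eef_pos']
pts={'block':[.5534,-.2878,.082],'tip-':c-M[:,0]*.05-M[:,1]*.013,'tip+':c+M[:,0]*.05-M[:,1]*.013,
 'back-':c-M[:,0]*.05-M[:,1]*.06}
for k,v in pts.items(): print(k,np.round(v,3),((pix('side',v)[0]-[350,200])*10/3).round())
im,d=manip.get_image('side');P=world('side',d,np.ones((480,640),bool))
for p in [(395,372),(395,330),(430,310),(340,318),(300,250),(410,355)]:
  u=np.array(p)*.3+[350,200];i=int(u[1])*640+int(u[0]);print(p,world('side',d,[(int(u[0]),int(u[1]))]).round(4))
E
```

```text
block [ 0.553 -0.288  0.082] [346. 303.]
tip- [ 0.537 -0.336  0.064] [387. 390.]
tip+ [ 0.57  -0.242  0.064] [302. 260.]
back- [ 0.537 -0.336  0.111] [402. 340.]
(395, 372) [[ 0.5306 -0.3397  0.0923]]
(395, 330) [[ 0.5369 -0.3297  0.113 ]]
(430, 310) [[ 0.529  -0.3509  0.1586]]
(340, 318) [[ 0.5428 -0.2924  0.0829]]
(300, 250) [[ 0.5632 -0.2443  0.0812]]
(410, 355) [[ 0.5204 -0.3515  0.129 ]]
```

The finger positions agree with the model, so the alignment is good. I'm closing gently with a 1 mm lateral trim.

```bash
python3 -m jog '[[[1,0.013,0,0,0],[0.5,0.013,0,0,0],[0,0.013,0,0,0],[0,0.013,0,0,0],[0,0.013,0,0,0],[0,0.013,0,0,0],[0,0.013,0,0,0],[0,0.013,0,0,0],[0,0.013,0,0,0],[0,0.013,0,0,0],[0,0.013,0,0,0],[0,0.013,0,0,0]]]' 50
python3 -m jog '[[[0,0,0,0,0],[0,0,0,0,0],[0,0,0,0,0]]]'
python3 - <<'E'
from rig import manip
s=manip.get_state();print(s['force'],s['wrist_torque'],s['finger_gap'])
E
```

```text
time: 5.9
eef_pos: [0.5534, -0.2883, 0.0499]
tool_rot: [-1.352, -0.953, 0.953]
force: [-1.3, -0.8, 3.6]
finger_gap: 0.18
time: 6.15
eef_pos: [0.5534, -0.2882, 0.0499]
tool_rot: [-1.352, -0.953, 0.953]
force: [-1.7, -1.3, 5.9]
finger_gap: 0.18
[-1.74112806 -1.26533815  5.88191735] [-0.10436602  0.21815669  0.01359028] 0.18001197196411117
```

The block is held with little side load. I'm lifting slowly.

```bash
python3 -m jog '[[[0,0,-0.01,0,0],[0,0,-0.03,0,0],[0,0,-0.06,0,0],[0,0,-0.09,0,0],[0,0,-0.12,0,0],[0,0,-0.12,0,0]]]' 80
python3 -m jog '[[[0,0,-0.04,0,0],[0,0,-0.08,0,0],[0,0,-0.12,0,0],[0,0,-0.16,0,0],[0,0,-0.16,0,0]]]'
python3 - <<'E'
from rig import manip
s=manip.get_state();print(s['force'],s['wrist_torque'],s['finger_gap'])
E
```

```text
time: 6.65
eef_pos: [0.5535, -0.2882, 0.0599]
tool_rot: [-1.353, -0.953, 0.953]
force: [0.9, -0.5, -3.3]
finger_gap: 0.173
time: 7.07
eef_pos: [0.5536, -0.2883, 0.073]
tool_rot: [-1.353, -0.954, 0.953]
force: [0.3, 0.2, -4.0]
finger_gap: 0.174
[ 0.26235137  0.15235893 -3.99327303] [-0.02715177 -0.00688513 -0.06008903] 0.17376881340231526
```

```bash
python3 -m jog '[[[0,0,-0.05,0,0],[0,0,-0.1,0,0],[0,0,-0.15,0,0],[0,0,-0.2,0,0],[0,0,-0.25,0,0],[0,0,-0.3,0,0],[0,0,-0.4,0,0],[0,0,-0.6,0,0],[0,0,-0.8,0,0],[0,0,-1,0,0],[0,0,-1,0,0],[0,0,-1,0,0]]]'
python3 - <<'E'
from h import *
from scipy.spatial.transform import Rotation as R
np.set_printoptions(precision=4,suppress=True)
s=manip.get_state();M=R.from_rotvec(s['tool_rot']).as_matrix();print(M,s['force'])
d=np.load('top0.npy');im=cv2.imread('pics/top0.png')
P=world('top',d,np.ones((480,640),bool))
# board: rubber+edge points via network mask already; refine with z and distance
m=[x for x in manip.silhouettes('side','board')]
Q=world('top',d,np.ones((480,640),bool)).reshape(-1,3)
b=Q[(abs(Q[:,0]-.503)<.115)&(abs(Q[:,1]-.282)<.115)&(Q[:,2]>.011)&(Q[:,2]<.025)]
b=b[np.linalg.norm(b[:,:2]-[.503,.282],axis=1)<.122]
r=cv2.minAreaRect((b[:,:2]*1000).astype(np.float32));print(r,b.mean(0))
g=np.array([*np.array(r[0])/1000,s['eef_pos'][2]]);g=np.array([.5025,.282,s['eef_pos'][2]])
print('go',M.T@(g-s['eef_pos'])/.08)
im,d=manip.get_image('side')
cv2.imwrite('pics/side3.png',cv2.resize(im[180:390,330:610],(800,600))[:,:,::-1])
E
```

```text
time: 8.07
eef_pos: [0.5537, -0.2882, 0.1528]
tool_rot: [-1.353, -0.954, 0.953]
force: [-1.2, 0.4, -4.0]
finger_gap: 0.177
[[ 0.336   0.0015 -0.9419]
 [ 0.9419 -0.0005  0.336 ]
 [ 0.0001 -1.     -0.0015]] [-1.2273  0.425  -4.0229]
((504.68280029296875, 283.9754943847656), (153.6956024169922, 180.5296173095703), 76.74608612060547) [0.5026 0.2826 0.0175]
go [ 6.4981 -0.0042  2.9972]
```

View pics/side3.png

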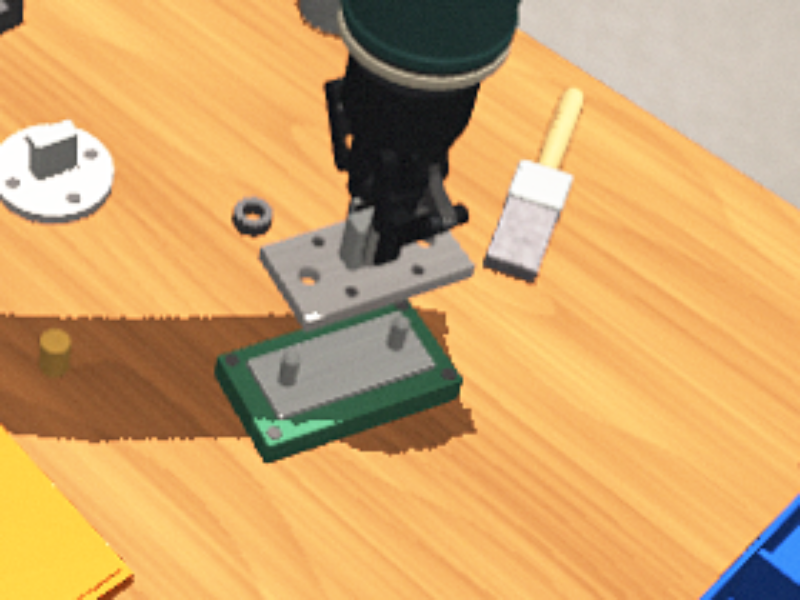

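The plate is clear of the dowels (base at about (340,370), plate at about (365,260)) and level. I'm carrying it to the large black board.

```bash
python3 -m jog '[[[0,0.2,0,0.1,0],[0,0.5,0,0.25,0],[0,0.8,0,0.38,0],[0,0.93,0,0.43,0]]]' | tail -4
python3 -m jog '[[[0,0.31,0,0.14,0],[0,0.62,0,0.29,0],[0,0.93,0,0.43,0]]]' | tail -2
python3 -m jog '[[[0,0.31,0,0.14,0],[0,0.62,0,0.29,0],[0,0.93,0,0.43,0]]]' | tail -2
python3 -m jog '[[[0,0.31,0,0.14,0],[0,0.62,0,0.29,0],[0,0.93,0,0.43,0]]]' | tail -2
python3 -m jog '[[[0,0.31,0,0.14,0],[0,0.62,0,0.29,0],[0,0.93,0,0.43,0]]]' | tail -2
python3 -m jog '[[[0,0.31,0,0.14,0],[0,0.62,0,0.29,0],[0,0.93,0,0.43,0]]]' | tail -2
python3 -m jog '[[[0,0.31,0,0.14,0],[0,0.6,0,0.29,0],[0,0.8,0,0.38,0],[0,0.92,0,0.42,0],[0,0.92,0,0.42,0],[0,0.92,0,0.42,0]]]'
python3 - <<'E'
from h import *
from scipy.spatial.transform import Rotation as R
np.set_printoptions(precision=4,suppress=True)
s=manip.get_state();M=R.from_rotvec(s['tool_rot']).as_matrix();print(M,s['force'])
print('go',M.T@(np.array([.503,.283,.068])-s['eef_pos'])/.08)
im,d=manip.get_image('side')
P=world('side',d,np.ones((480,640),bool));h=s['eef_pos'][2]-.0199+.012
m=(np.linalg.norm(P[:,:2]-s['eef_pos'][:2],axis=1)<.08)&(abs(P[:,2]-h)<.012)
A=np.c_[P[m][:,:2]-P[m][:,:2].mean(0),np.ones(m.sum())];print('plate top plane',m.sum(),np.linalg.lstsq(A,P[m][:,2],rcond=None)[0],'expected h',h)
cv2.imwrite('pics/side4.png',cv2.resize(im[60:270,140:420],(800,600))[:,:,::-1])
E
```

```text
eef_pos: [0.5454, -0.2029, 0.1509]
tool_rot: [-1.349, -0.954, 0.955]
force: [1.5, 0.6, -3.8]
finger_gap: 0.172
force: [0.4, 0.5, -3.3]
finger_gap: 0.173
force: [0.3, 0.2, -3.1]
finger_gap: 0.17
force: [0.8, -0.7, -3.6]
finger_gap: 0.173
force: [0.4, 0.4, -3.6]
finger_gap: 0.174
force: [1.1, 0.7, -2.6]
finger_gap: 0.17
time: 10.25
eef_pos: [0.5021, 0.2816, 0.1515]
tool_rot: [-1.353, -0.952, 0.954]
force: [-0.1, 0.2, -2.2]
finger_gap: 0.174
[[ 0.3362 -0.0006 -0.9418]
 [ 0.9418 -0.0012  0.3362]
 [-0.0013 -1.      0.0002]] [-0.0934  0.1704 -2.2275]
go [ 0.0221  1.0436 -0.0049]
plate top plane 1014 [0.0216 0.0491 0.1433] expected h 0.14358702099904425
```

View pics/side4.png

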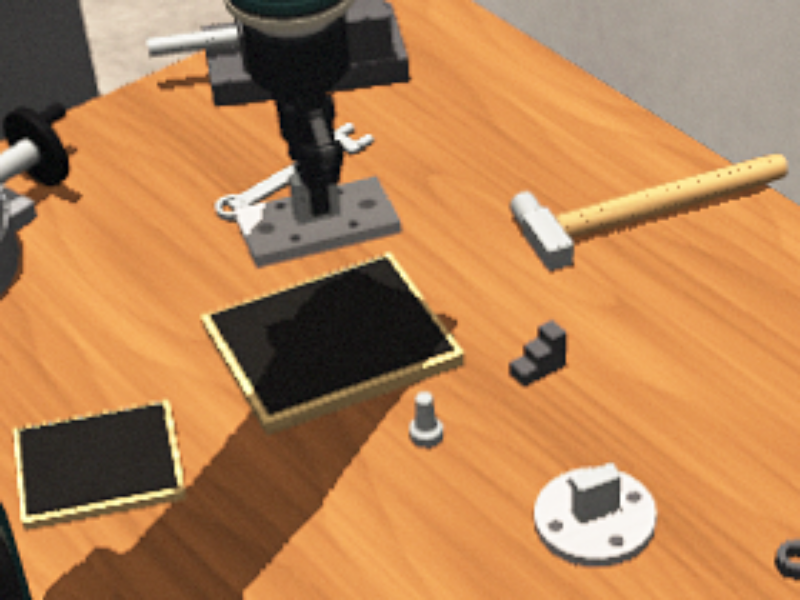

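The plate is level above the large black board, whose centre is at about (330,335) in the crop. I'm descending; contact is expected at TCP z of about 0.038.

```bash
python3 -m jog '[[[0,0.02,0.15,0,0],[0,0.02,0.4,0,0],[0,0.02,0.65,0,0],[0,0.02,0.85,0,0],[0,0.02,0.95,0,0],[0,0.02,1,0,0],[0,0.02,1,0,0],[0,0.02,1,0,0]]]'
python3 -m jog '[[[0,0,0.08,0,0],[0,0,0.16,0,0],[0,0,0.23,0,0],[0,0,0.28,0,0],[0,0,0.31,0,0],[0,0,0.33,0,0],[0,0,0.34,0,0],[0,0,0.34,0,0],[0,0,0.34,0,0]]]'
```

```text
time: 10.97
eef_pos: [0.503, 0.2836, 0.0725]
tool_rot: [-1.352, -0.953, 0.952]
force: [0.6, 0.3, -3.3]
finger_gap: 0.176
time: 11.72
eef_pos: [0.5027, 0.2838, 0.045]
tool_rot: [-1.352, -0.953, 0.953]
force: [0.3, 0.1, -4.1]
finger_gap: 0.168
```

7 mm to go. I'm continuing at about 10 mm/s.

```bash
python3 -m jog '[[[0,0,0.01,0,0],[0,0,0.02,0,0],[0,0,0.03,0,0],[0,0,0.04,0,0],[0,0,0.05,0,0],[0,0,0.06,0,0],[0,0,0.07,0,0],[0,0,0.07,0,0],[0,0,0.07,0,0]]]'
python3 -m jog '[[[0,0,0.005,0,0],[0,0,0.01,0,0],[0,0,0.01,0,0],[0,0,0.01,0,0]]]'
```

```text
time: 12.47
eef_pos: [0.5026, 0.2838, 0.0392]
tool_rot: [-1.352, -0.953, 0.953]
force: [-1.0, -0.1, -3.0]
finger_gap: 0.172
time: 12.8
eef_pos: [0.5026, 0.2838, 0.0385]
tool_rot: [-1.352, -0.953, 0.953]
force: [0.6, 0.5, -3.7]
finger_gap: 0.173
```

```bash
python3 -m jog '[[[0,0,0.005,0,0],[0,0,0.01,0,0],[0,0,0.01,0,0],[0,0,0.01,0,0]]]'
python3 -m jog '[[[0,0,0.005,0,0],[0,0,0.01,0,0],[0,0,0.01,0,0],[0,0,0.01,0,0]]]'
```

```text
time: 13.13
eef_pos: [0.5027, 0.2838, 0.0379]
tool_rot: [-1.352, -0.953, 0.953]
force: [-2.2, -1.1, 4.5]
finger_gap: 0.172
time: 13.47
eef_pos: [0.5027, 0.2838, 0.0379]
tool_rot: [-1.352, -0.953, 0.953]
force: [-8.8, -4.3, 22.2]
finger_gap: 0.178
```

The plate is down, pressing with about 22 N. I'm easing back 1 mm, then releasing slowly.

```bash
python3 -m jog '[[[0,0,-0.01,0,0],[0,0,-0.01,0,0],[0,0,-0.01,0,0],[0,0,-0.01,0,0]]]' 30
python3 -m jog '[[[0.22,0,0,0,0],[0.25,0,0,0,0],[0.3,0,0,0,0],[0.4,0,0,0,0],[0.5,0,0,0,0],[0.6,0,0,0,0],[0.7,0,0,0,0],[0.7,0,0,0,0],[0.7,0,0,0,0]]]'
python3 -m jog '[[[0.7,0,-0.1,0,0],[0.7,0,-0.2,0,0],[0.7,0,-0.35,0,0],[0.7,0,-0.6,0,0],[0.7,0,-0.8,0,0],[0.7,0,-1,0,0],[0.7,0,-1,0,0]]]'
python3 -m jog '[[[0.7,0,-0.3,0,0],[0.7,0,-0.6,0,0],[0.7,0,-0.8,0,0],[0.7,0,-0.8,0,0],[0.7,0,-0.8,0,0]]]'
python3 - <<'E'
from h import *
np.set_printoptions(precision=4,suppress=True)
ims={n:manip.get_image(n) for n in('side','top')}
out=[]
for n,(im,d) in ims.items():
    P=world(n,d,np.ones((480,640),bool))
    m=(np.linalg.norm(P[:,:2]-[.503,.283],axis=1)<.075)&(abs(P[:,2]-.030)<.006)
    c=P[m][:,:2].mean(0);A=np.c_[P[m][:,:2]-c,np.ones(m.sum())]
    print(n,m.sum(),'slopes,h',np.linalg.lstsq(A,P[m][:,2],rcond=None)[0],cv2.minAreaRect((P[m][:,:2]*1000).astype(np.float32)))
    for s in manip.silhouettes(n,'round_plate'): print(n,s['confidence'],s['extent'])
cv2.imwrite('pics/end.png',np.hstack([cv2.resize(ims['side'][0][120:300,170:350],(400,400)),cv2.resize(ims['top'][0][140:300,100:260],(400,400))])[:,:,::-1])
E
```

```text
time: 13.8
eef_pos: [0.5027, 0.2839, 0.0379]
tool_rot: [-1.352, -0.953, 0.953]
force: [-3.3, -1.6, 6.9]
finger_gap: 0.178
time: 14.55
eef_pos: [0.5026, 0.2838, 0.0377]
tool_rot: [-1.352, -0.953, 0.953]
force: [0.2, -0.3, -0.0]
finger_gap: 0.7
time: 15.13
eef_pos: [0.5041, 0.2845, 0.1218]
tool_rot: [-1.352, -0.957, 0.949]
force: [-0.0, 0.4, 0.9]
finger_gap: 0.701
time: 15.55
eef_pos: [0.5028, 0.284, 0.1828]
tool_rot: [-1.352, -0.955, 0.952]
force: [-0.4, -0.3, -0.7]
finger_gap: 0.702
side 826 slopes,h [0.0076 0.0139 0.0302] ((501.91436767578125, 287.5306701660156), (110.09781646728516, 121.9288558959961), 68.0576400756836)
side 0.79 [326.8, 222.5, 42.4, 36.7]
top 1306 slopes,h [0.0033 0.0038 0.0298] ((503.89593505859375, 282.38665771484375), (66.22252655029297, 120.39237213134766), 70.25333404541016)
top 0.68 [295.4, 183.3, 48.9, 44.1]
```

View pics/end.png

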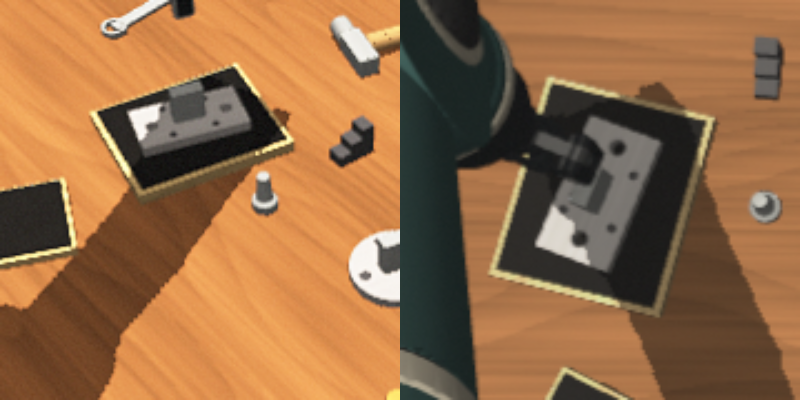

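The plate lies flat and central on the large black board (left view at about (190,120), right view at about (600,195)), and the gripper is clear above it. I'm handing in the job.

```bash
python3 -c "
from rig import manip
print(manip.close_job())"
```

```text
the job is handed in; nothing more can be done
None
```

The jig plate is off its dowels and lying flat on the large black rubber-topped board, and the job is handed in. I gripped it by its block, lifted it straight up and level with no sign of binding, set it down slowly, and withdrew upward. The robot was at about 15.6 s at the last move, against the 48 s limit.

- **Position:** in the top camera the plate centre is at (0.504, 0.282), within about 2 mm of the board centre I measured.
- **Flatness:** the plate's top is at 0.030 m, which is the board's 18 mm plus the plate's 12 mm. The top camera shows it tilted by less than 0.3°.
- **Side view disagrees a little:** its plane fit gave about 1° of tilt and a rectangle about 110 mm wide instead of 64 mm. It probably picked up board edge points, because its height reading (0.030 m) and the picture both agree with a flat plate.
- **Set-down force:** it reached about 22 N on the wrist at contact, which I eased off before releasing.
- **Round plate:** I never went near it, and it shows in the same place in both cameras to within a few pixels.

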